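Open the sprung ring case

TASK

Open the larger of the two wooden ring cases on the jeweller's bench: press down its brass release tab so that the sprung lid pops up, then steady the swaying lid with the fingers, so that it stands upright and still once you let go. Leave the smaller case shut.

Things in the scene. Friction and masses are not known exactly. Their poses are not given: they have to be found in the camera images.
- case: The larger wooden ring case, 100 deep (x) x 160 wide (y) x 55 high mm plus lid, fixed. Origin: centre of its underside, on the bench; x points from its front (tab side, roughly facing the robot, within 0.35 rad) to its hinge side, z up. Its sprung lid, once released, jumps up within 1 s and sways slowly (period 2.3 s) up to 0.2 rad either side of upright for over a minute unless steadied.
- case_tab (a point): Middle of the top of the larger case's brass thumb tab, 28 (x) x 30 (y) mm, at (-84, 0, 49) mm in the case's frame. Pressed straight down here (2 to 5 N) it sinks 7 mm to its stop, frees the lid after about 4 mm, and springs back. Its brass catch, 24 mm wide, rises 18 mm above the tab, 15 mm from this point towards the case.
- case_lid: Its lid, a board 8 mm thick, 160 wide. Origin on the hinge axis, mid-thickness, at (46, 0, 59.5) mm in the case's frame. The free edge is 96 mm along the lid's own -x; a 6 mm brass tongue sticks out at its middle. Shut: z up. It balances upright (-x straight up, edge 155 mm above the bench, over the hinge) and stays if let go there at rest. It can be pinched at the edge from above.
- small_lid: Lid of the smaller wooden ring case (75 deep x 90 wide x 42 high mm, same kind of tab, catch and spring), 8 mm thick. Origin on its hinge axis, 33.5 mm behind the middle of that case and 46.5 mm above the bench; it reaches 71 mm along its own -x. To be left shut: its z then points up.
Mind the look-alikes: they are no part of the job. What is shaped like the case but green or purple is not meant.

How it is judged:
By the outcome, as a careful person would: the job done as asked, in the order asked, and still so for the second after the job is handed in, with the robot touching nothing.
It also fails if it takes over 42 s, if anything falls off the work surface, if the arm or the gripper's body presses on something with over 40 N, if the wrist force passes 120 N, or if a joint passes its speed limit or range.

ROBOT

A 6-joint arm with a two-finger parallel gripper is mounted at the origin on the work surface. World frame = base frame: x ahead of the robot, y to its left, z up, the work surface at z = 0. Lengths are in mm, angles in degrees, forces in N, time in s.
With the tool pointing down it reaches from about 350 to 850 mm from the base axis. Payload 8.1 kg.
Tool frame: the origin (TCP) lies at the very end of the fingers, on their centre line; the grasp point (between the pads) lies 19 mm behind it (r.grasp_offset is the distance from the TCP to the grasp point, in mm); z points along the fingers, y is the line along which they close (so a half turn about z gives the same grasp; the last joint's range is limited). The gripper opens to 85 mm and grips with 20 to 120 N. Pads are 22 mm wide; open, the fingers measure 114 mm over their backs; the gripper's body (76 mm by 85 mm) begins 54 mm behind the grasp point. The pads swing forward as they close: fully open they stand 13 mm farther back than shut.
Start: joints at [63.747, 7.471, 85.268, -0, 87.261, -4.893], TCP at [218.514, 558.799, 201.192] pointing down, gripper open.
Joint ranges: [-169.43, 169.43], [-51.17, 129.36], [1.28, 143.12], [-76.62, 256.62], [0, 156.53], [-152.29, 152.29]. Speed limits (degrees/s): [136.94, 136.94, 159.86, 180, 180, 180].

INTERFACE

Orientations are given as [roll, pitch, yaw] about the fixed x, y, z axes, in that order (R = Rz(yaw) Ry(pitch) Rx(roll)).
In Python, from bench import r gives the robot as it stands.
- The arm moves only by the tool carry_out, never from a script. Its argument "commands" is a list of rows, each an object with "jaw": the finger opening in m, from 0 to 0.0854; "translation": the shift along the tool's x, y, z in m, a list of three; "spin": the turn about the tool's z in rad. A call has exactly 8 rows; each row shifts and turns the commanded pose from where the row before left it, along the tool's axes as they then stand; what a row does not reach is not made up. A row lasts 1/12 s, in which the tool goes at most 41.7 mm and 7.16 degrees, less where a joint would pass 70% of its speed; a pose out of reach is approached as far as the arm can. A call is refused whole if a number of a shift passes 0.0417 or a number of a turn 0.125, either way. A call with a gripper value outside its range is refused whole. The fingers move at their own pace and stop on an object; "squeeze" is the grip in N (left out, the last holds). Time passes only in rows, so rows that do not move let the fingers close, or fill a call up. It gives the time, the measured TCP pose, the force, the opening and the grip force at its end, in the units of the state.
- r.sense(): the state, without advancing time (a new reading comes with each control period).
- r.snapshot(name): name is "scene" or "top"; returns a dict with "pixels" (480x640x3 uint8, blue, green, red), "K" (3x3 intrinsics, pixels), "extrinsics" (4x4, takes a point from camera to world coordinates). Camera axes: x right, y down, z forward; pixel columns grow to the right and rows downward; lengths in mm; the calibration is good to about 2 mm. A picture is of the moment at which its call begins. There is no depth.
- r.hand_in(): hands the job in; it is judged then, once.
Trained networks look in a picture, given as the dict that the camera call returned (one of the last four; its "shot" number tells which), for a name from the list of things; names that differ only in an ending like _2 or _b are one class to them, and where a whole thing is asked for, a point or a joint stands for the part that bears it (a point fixed in the world has none). Each returns a list of dicts, best first, with "score" (0 to 1); they miss things now and then, are a little off and sometimes report something else, mostly with a low value. They report only what shows in the picture. A call takes as long as a camera call. They do not tell look-alikes from the thing itself.
- r.spot_in(picture, target): "xy" ([column, row] in pixels, amid what is visible of it).
- r.regions_of(picture, target): "pixels" (480x640 bool, what is visible of it) and "xy" ([column, row] in pixels, amid what is visible of it).
- r.landmark_of(picture, target): "xy" ([column, row] in pixels: a listed point, or the origin of a listed thing).
The state is a dict: "time": time; "joint_pos": joint angles; "qd": joint speeds; "joint_efforts": joint torques, N m; "tool_pos": TCP position; "tcp_rot": TCP orientation; "ft_force": force on the tool from outside, world axes, zero at the start; "wrist_torque": the same for the moment, N m; "finger_gap": finger opening in mm; "grip_force": force on a finger pad.
Only numpy, scipy, OpenCV 4.12 (cv2) and the standard library are available. Lean on these libraries where they do the work, as an engineer would, in place of code of your own. Each camera call takes 0.05 s, during which the arm holds its last target. There are 200 camera calls.

## Working session

There is one attempt and no reset: what is moved stays moved. The work goes in short steps, Python scripts to look and compute and a tool call to move; the robot and the scene stay as the last step left them, time stands still between calls to the robot, and variables do not carry over. Pictures are saved under pics/ and viewed, at most 10 in all, crops included, and the job is handed in when it is done.

Besides the shell and the picture viewer there is one more tool, called after ">>>" by a JSON object that holds its "api" and its "payload", one argument or row to a line. carry_out: Moves the arm, as the interface text tells. Its arguments: {"type":"object","properties":{"commands":{"type":"array","items":{"type":"object","properties":{"jaw":{"type":"number"},"translation":{"type":"array","items":{"type":"number"}},"spin":{"type":"number"}}}},"squeeze":{"type":"number"}},"required":["commands"]}

```bash
mkdir -p pics; cat > h.py <<'E'
import numpy as np, cv2
from bench import r
def ray(p,uv):
    K=np.array(p["K"]);T=np.array(p["extrinsics"])
    d=T[:3,:3]@np.linalg.solve(K,[uv[0],uv[1],1.]);return T[:3,3],d
def atz(p,uv,z):
    o,d=ray(p,uv);return o+d*(z-o[2])/d[2]
def proj(p,X):
    K=np.array(p["K"]);T=np.linalg.inv(np.array(p["extrinsics"]))
    c=T[:3,:3]@np.array(X)+T[:3,3];u=K@c;return u[:2]/u[2]
E
python3 - <<'E'
from h import *
s=r.sense();print(s)
for n in("scene","top"):
    p=r.snapshot(n);cv2.imwrite(f"pics/{n}1.png",np.array(p["pixels"]))
    print(n,np.round(p["extrinsics"],3).tolist(),p["K"])
    for t,z in(("case",0),("case_tab",49),("case_lid",59.5),("small_lid",46.5)):
        for d in r.landmark_of(p,t)[:4]: print(t,d["score"],np.round(d["xy"],1),atz(p,d["xy"],z).round(1))
E
```

```text
{'time': 0.0, 'joint_pos': array([ 6.37473576e+01,  7.51345831e+00,  8.53298380e+01,  2.41280583e-03,
        8.72614717e+01, -4.89270959e+00]), 'qd': array([-0.02892445,  0.0016215 , -0.04495819, -0.04902791,  0.06921719,
        0.00139543]), 'joint_efforts': array([ 5.64961065e-04, -5.69388270e+01, -5.00559676e+01, -1.21828930e-04,
        1.45654759e-02,  3.17955266e-05]), 'tool_pos': array([218.22761553, 558.25860756, 200.15632644]), 'tcp_rot': array([-1.79895819e+02, -1.13367273e-02,  1.58639939e+02]), 'ft_force': array([0.14569835, 0.16317518, 0.56016383]), 'wrist_torque': array([-0.00342052, -0.02156556, -0.00290236]), 'grip_force': 0.0, 'finger_gap': 85.54946014703455}
scene [[0.322, 0.725, -0.609, 1102.106], [0.947, -0.248, 0.205, -250.465], [-0.002, -0.643, -0.766, 915.867], [0.0, 0.0, 0.0, 1.0]] [[600.98248956   0.         315.60165162]
 [  0.         600.98248956 231.90510383]
 [  0.           0.           1.        ]]
case 0.7 [263.4 327.7] [ 552.2 -162.5    0. ]
case 0.62 [173.  220.6] [ 252.4 -268.4    0. ]
case 0.58 [290.4 234.6] [364.5 -54.7   0. ]
case_tab 0.75 [24
[... 370 characters left out ...]
-1.0, -0.011, -0.028, -16.635], [0.029, -0.083, -0.996, 906.104], [0.0, 0.0, 0.0, 1.0]] [[446.25666964   0.         319.40736015]
 [  0.         446.25666964 237.74438254]
 [  0.           0.           1.        ]]
case 0.89 [322.3 284.4] [365.9 -48.8   0. ]
case 0.73 [373.7 193.4] [ 553.5 -153.2    0. ]
case 0.68 [427.4 342. ] [ 252.3 -261.5    0. ]
case_tab 0.81 [386.5 233.8] [ 465.5 -170.7   49. ]
case_tab 0.65 [442.7 389.4] [ 171.4 -276.3   49. ]
case_tab 0.61 [329.8 329. ] [282.8 -62.   49. ]
case_lid 0.97 [380.1 168.1] [ 592.2 -156.8   59.5]
case_lid 0.9 [436.9 320.4] [ 301.3 -263.9   59.5]
case_lid 0.63 [318.  261.4] [410.4 -38.1  59.5]
small_lid 0.77 [206.4 172.3] [581.6 180.1  46.5]
```

View pics/scene1.png

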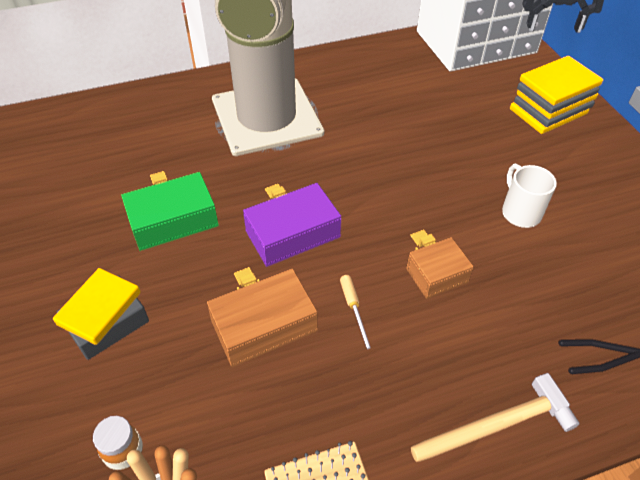

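View pics/top1.png

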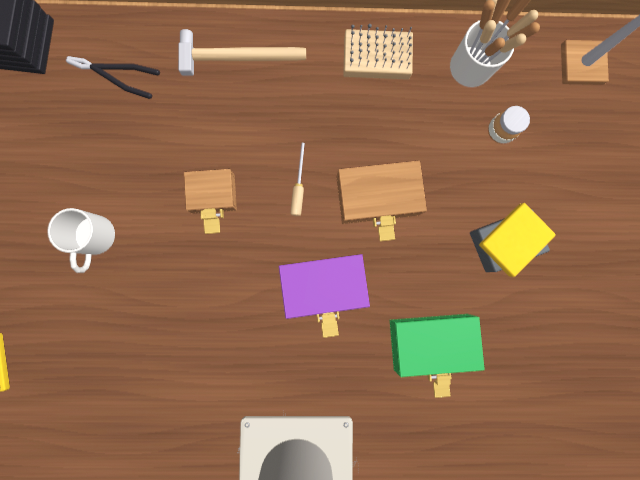

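The scene shows the wooden large case (top view: lid corners about (340,168)-(427,212), tab near (386,230)), the small wooden case at (210,190), and green and purple look-alikes. I'll refine the pose from the lid mask.

```bash
cat >> h.py <<'E'
def cmd(dx,dy,dz,yaw): # world delta mm -> tool delta (pointing down)
    a=np.radians(yaw);c,s=np.cos(a),np.sin(a)
    return np.round([c*dx+s*dy, s*dx-c*dy, -dz],1)
E
python3 - <<'E'
from h import *
from scipy.optimize import least_squares
obs=[]
for n in("top","scene"):
    p=r.snapshot(n)
    for t,z,l in(("case_tab",49,(-84,0,49)),("case_lid",59.5,(46,0,59.5))):
        for d in r.landmark_of(p,t):
            w=atz(p,d["xy"],z)
            if abs(w[1]+163)<30 and w[0]>430: obs.append((p,d["xy"],l)); break
    for d in r.regions_of(p,"case_lid"):
        w=atz(p,d["xy"],60)
        if abs(w[1]+163)<30 and w[0]>450:
            m=np.array(d["pixels"]).astype(np.uint8);c=cv2.findContours(m,0,2)[0];c=max(c,key=cv2.contourArea)[:,0]
            W=np.array([atz(p,q,63.5)[:2] for q in c],np.float32)
            (cx,cy),wh,a=cv2.minAreaRect(W);print(n,"lid rect",cx,cy,wh,a,d["score"]);break
    for d in r.regions_of(p,"case_tab"):
        w=atz(p,d["xy"],49)
        if abs(w[1]+170)<30 and w[0]>430:print(n,"tab reg",w.round(1),d["score"])
def f(v):
    c,s=np.cos(v[2]),np.sin(v[2])
    return np.concatenate([proj(p,(v[0]+c*l[0]-s*l[1],v[1]+s*l[0]+c*l[1],l[2]))-xy for p,xy,l in obs])
q=least_squares(f,[550,-160,.1]);print(q.x,np.degrees(q.x[2]),q.fun.round(1))
v=q.x
for x in(-84,-2,46):print(x,v[0]+np.cos(v[2])*x,v[1]+np.sin(v[2])*x)
E
```

```text
top lid rect 548.6577758789062 -159.53521728515625 (102.8106918334961, 161.13897705078125) 7.451089382171631 0.62
top tab reg [ 476.3 -164.5   49. ] 0.91
scene lid rect 548.136962890625 -161.097900390625 (108.8826675415039, 161.63986206054688) 6.956724166870117 0.74
scene tab reg [ 469.4 -173.6   49. ] 0.81
[ 5.48236752e+02 -1.58431778e+02  1.20755912e-01] 6.9188041015026736 [-0.1  1.6 -1.  -0.6 -0.2  0.2 -0.4  1.1]
-84 464.84845181007375 -168.55064028833783
-2 546.2513163577097 -158.67270308266362
46 593.9017736538867 -152.89049593787874
```

>>> {"api": "carry_out", "payload": {
  "commands": [
    {"translation":[-0.0245,-0.0295,0],"jaw":0},
    {"translation":[-0.0245,-0.0295,0],"jaw":0},
    {"translation":[-0.0245,-0.0295,0],"jaw":0},
    {"translation":[-0.0245,-0.0295,0],"jaw":0},
    {"translation":[-0.0245,-0.0295,0],"jaw":0},
    {"translation":[-0.0245,-0.0295,0],"jaw":0},
    {"translation":[-0.0245,-0.0295,0],"jaw":0},
    {"translation":[-0.0245,-0.0295,0],"jaw":0}
  ],
  "squeeze": 30
}}

```text
invalid input
```

>>> {"api": "carry_out", "payload": {
  "commands": [
    {"translation":[-0.0245,-0.0295,0],"jaw":0},
    {"translation":[-0.0245,-0.0295,0],"jaw":0},
    {"translation":[-0.0245,-0.0295,0],"jaw":0},
    {"translation":[-0.0245,-0.0295,0],"jaw":0},
    {"translation":[-0.0245,-0.0295,0],"jaw":0},
    {"translation":[-0.0245,-0.0295,0],"jaw":0},
    {"translation":[-0.0245,-0.0295,0],"jaw":0},
    {"translation":[-0.0245,-0.0295,0],"jaw":0}
  ]
}}

```text
invalid input
```

>>> {"api": "carry_out", "payload": {
  "commands": [
    {"translation":[-0.0245,-0.0295,0],"jaw":0},
    {"translation":[-0.0245,-0.0295,0],"jaw":0},
    {"translation":[-0.0245,-0.0295,0],"jaw":0},
    {"translation":[-0.0245,-0.0295,0],"jaw":0},
    {"spin":0.124,"jaw":0},
    {"spin":0.124,"jaw":0},
    {"spin":0.124,"jaw":0},
    {"spin":0.124,"jaw":0}
  ]
}}

```text
invalid input
```

>>> {"api": "carry_out", "payload": {
  "commands": [
    {"translation":[-0.0245,-0.0295,0],"spin":0,"jaw":0},
    {"translation":[-0.0245,-0.0295,0],"spin":0,"jaw":0},
    {"translation":[-0.0245,-0.0295,0],"spin":0,"jaw":0},
    {"translation":[-0.0245,-0.0295,0],"spin":0,"jaw":0},
    {"translation":[-0.0245,-0.0295,0],"spin":0,"jaw":0},
    {"translation":[-0.0245,-0.0295,0],"spin":0,"jaw":0},
    {"translation":[-0.0245,-0.0295,0],"spin":0,"jaw":0},
    {"translation":[-0.0245,-0.0295,0],"spin":0,"jaw":0}
  ],
  "squeeze": 30
}}

```text
time: 1.67
tool_pos: [315.2, 266.1, 201.4]
tcp_rot: [180.0, 0.0, 158.7]
ft_force: [1.3, 0.3, 0.7]
finger_gap: 0.2
grip_force: 0.0
```

>>> {"api": "carry_out", "payload": {
  "commands": [
    {"translation":[-0.0245,-0.0295,0],"spin":0,"jaw":0},
    {"translation":[-0.0245,-0.0295,0],"spin":0,"jaw":0},
    {"translation":[-0.0245,-0.0295,0],"spin":0,"jaw":0},
    {"translation":[-0.0245,-0.0295,0],"spin":0,"jaw":0},
    {"translation":[-0.0245,-0.0295,0],"spin":0,"jaw":0},
    {"translation":[-0.0245,-0.0295,0],"spin":0,"jaw":0},
    {"translation":[-0.0245,-0.0295,0],"spin":0,"jaw":0},
    {"translation":[-0.0245,-0.0295,0],"spin":0,"jaw":0}
  ]
}}

```text
time: 2.33
tool_pos: [412.0, -25.6, 201.6]
tcp_rot: [180.0, 0.1, 158.6]
ft_force: [0.7, 0.7, 0.5]
finger_gap: -0.2
grip_force: 0.0
```

>>> {"api": "carry_out", "payload": {
  "commands": [
    {"translation":[-0.0245,-0.0295,0],"spin":0,"jaw":0},
    {"translation":[-0.0245,-0.0295,0],"spin":0,"jaw":0},
    {"translation":[-0.0245,-0.0295,0],"spin":0,"jaw":0},
    {"translation":[-0.0245,-0.0295,0],"spin":0,"jaw":0},
    {"translation":[0,0,0],"spin":0.124,"jaw":0},
    {"translation":[0,0,0],"spin":0.124,"jaw":0},
    {"translation":[0,0,0],"spin":0.124,"jaw":0},
    {"translation":[0,0,0],"spin":0.124,"jaw":0}
  ]
}}

```text
time: 3.0
tool_pos: [459.9, -169.6, 201.1]
tcp_rot: [-180.0, -0.0, 129.8]
ft_force: [0.2, -0.2, -0.5]
finger_gap: -0.0
grip_force: 0.0
```

>>> {"api": "carry_out", "payload": {
  "commands": [
    {"translation":[0,0,0.015],"spin":-0.125,"jaw":0},
    {"translation":[0,0,0.015],"spin":-0.125,"jaw":0},
    {"translation":[0,0,0.015],"spin":-0.125,"jaw":0},
    {"translation":[0,0,0.015],"spin":-0.125,"jaw":0},
    {"translation":[0,0,0.015],"spin":-0.125,"jaw":0},
    {"translation":[0,0,0.015],"spin":-0.125,"jaw":0},
    {"translation":[0,0,0.015],"spin":-0.125,"jaw":0},
    {"translation":[0,0,0.015],"spin":-0.125,"jaw":0}
  ]
}}

```text
time: 3.67
tool_pos: [460.0, -169.2, 80.6]
tcp_rot: [-180.0, 0.0, -172.1]
ft_force: [-0.8, -0.1, -0.6]
finger_gap: -0.1
grip_force: 0.0
```

```bash
python3 - <<'E'
from h import *
p=r.snapshot("scene");I=np.array(p["pixels"])[170:330,180:340]
cv2.imwrite("pics/s2.png",cv2.resize(I,None,fx=3.5,fy=3.5,interpolation=2))
s=r.sense();print(s["time"],s["tool_pos"],s["tcp_rot"],proj(p,s["tool_pos"])-[180,170])
E
```

```text
3.7167 [ 458.04541226 -168.24080699   77.259235  ] [ 179.86388443   -0.19957517 -171.57205176] [62.70910773 91.42505288]
```

View pics/s2.png

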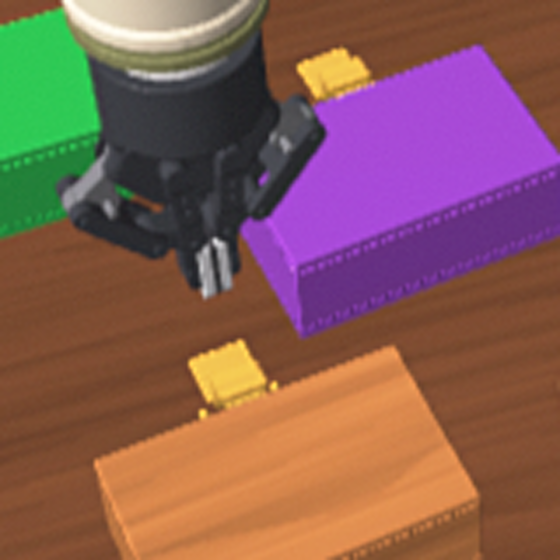

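The fingertips are at crop (217,297), short of and above the brass tab at (230,372). They line up with it laterally, so I'll press.

>>> {"api": "carry_out", "payload": {
  "commands": [
    {"translation":[-0.002,0,0.008],"spin":0,"jaw":0},
    {"translation":[0,0,0.008],"spin":0,"jaw":0},
    {"translation":[0,0,0.006],"spin":0,"jaw":0},
    {"translation":[0,0,0.003],"spin":0,"jaw":0},
    {"translation":[0,0,0.003],"spin":0,"jaw":0},
    {"translation":[0,0,0.003],"spin":0,"jaw":0},
    {"translation":[0,0,0.003],"spin":0,"jaw":0},
    {"translation":[0,0,0.003],"spin":0,"jaw":0}
  ]
}}

```text
time: 4.38
tool_pos: [462.2, -169.0, 44.3]
tcp_rot: [-180.0, 0.0, -172.5]
ft_force: [-0.2, -0.4, -0.7]
finger_gap: -0.0
grip_force: 0.0
```

```bash
python3 - <<'E'
from h import *
p=r.snapshot("scene");I=np.array(p["pixels"])[170:330,180:340]
cv2.imwrite("pics/s3.png",cv2.resize(I,None,fx=3.5,fy=3.5,interpolation=2))
s=r.sense();print(s["time"],s["tool_pos"],s["ft_force"])
E
```

```text
4.4333 [ 461.73844008 -168.77149094   43.53960532] [-0.17440063  0.38911969  0.02412351]
```

View pics/s3.png

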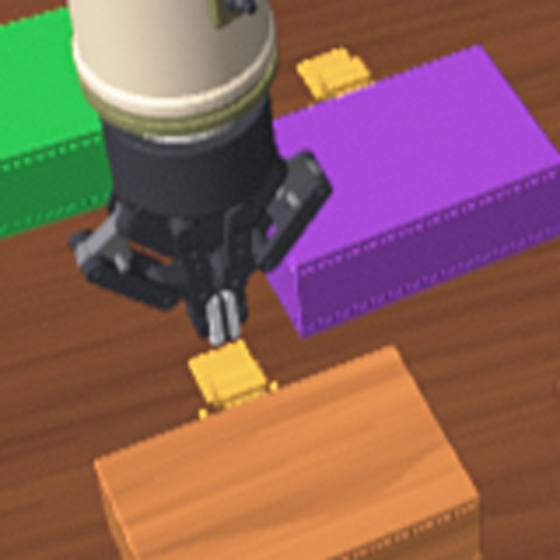

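The picture shows the fingertips at crop (224,342), just short of the tab's front edge, with no contact and the lid still shut. I'll compare the numbers.

```bash
python3 - <<'E'
from h import *
p=r.snapshot("scene")
s=r.sense();t=s["tool_pos"];print(t)
f=lambda u,v:(180+u/3.5,170+v/3.5)
print("tcp px crop",(proj(p,t)-[180,170])*3.5)
print("tip seen",atz(p,f(224,343),44))
for c in((190,362),(238,340),(265,378),(212,402),(232,370)):print(c,atz(p,f(*c),49).round(1))
q=r.snapshot("top")
for d in r.landmark_of(q,"case_tab"):print(d["xy"],d["score"],atz(q,d["xy"],49).round(1))
I=np.array(q["pixels"])[150:270,310:450]
cv2.imwrite("pics/t3.png",cv2.resize(I,None,fx=5,fy=5,interpolation=2))
for n,z in(("tcp",44.),):print("tcp top crop",(proj(q,t)-[310,150])*5)
E
```

```text
[ 461.64893374 -168.71455385   43.72420114]
tcp px crop [226.58631617 365.24670704]
tip seen [ 447.70221616 -166.46633761   44.        ]
(190, 362) [ 457.5 -186.3   49. ]
(238, 340) [ 451.9 -159.7   49. ]
(265, 378) [ 479.5 -152.8   49. ]
(212, 402) [ 485.2 -181.8   49. ]
(232, 370) [ 469.3 -167.4   49. ]
[329.5, 330.0] 0.4 [281.  -61.4  49. ]
tcp top crop [375.10778373 429.97236136]
```

View pics/t3.png

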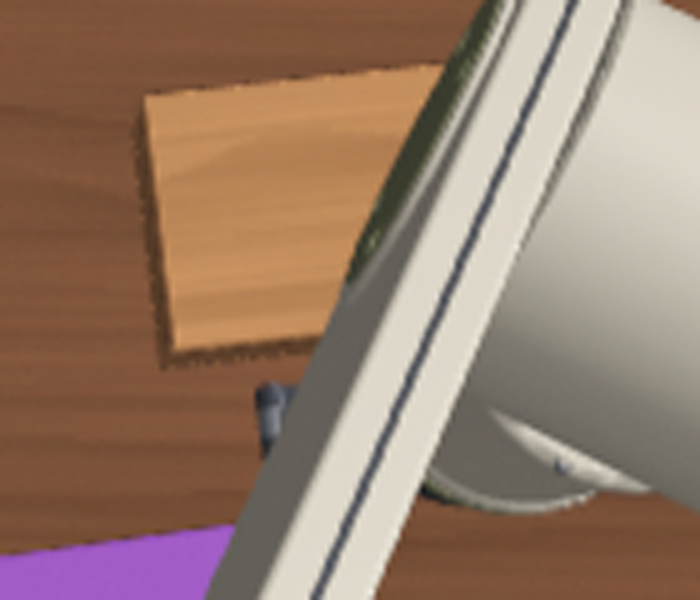

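Both pictures show the fingertip about 6 px above where the TCP projects, so the tip is either roughly 14 mm higher or shorter than stated. I'll descend gently and watch the force.

>>> {"api": "carry_out", "payload": {
  "commands": [
    {"translation":[0,0,0.0015],"spin":0,"jaw":0},
    {"translation":[0,0,0.0015],"spin":0,"jaw":0},
    {"translation":[0,0,0.0015],"spin":0,"jaw":0},
    {"translation":[0,0,0.0015],"spin":0,"jaw":0},
    {"translation":[0,0,0.0015],"spin":0,"jaw":0},
    {"translation":[0,0,0.001],"spin":0,"jaw":0},
    {"translation":[0,0,0.0],"spin":0,"jaw":0},
    {"translation":[0,0,0.0],"spin":0,"jaw":0}
  ]
}}

```text
time: 5.25
tool_pos: [461.9, -168.9, 35.6]
tcp_rot: [180.0, -0.0, -172.5]
ft_force: [-0.1, 0.1, -0.4]
finger_gap: -0.2
grip_force: 0.0
```

```bash
python3 - <<'E'
from h import *
p=r.snapshot("scene");I=np.array(p["pixels"])[170:330,180:340]
cv2.imwrite("pics/s4.png",cv2.resize(I,None,fx=3.5,fy=3.5,interpolation=2))
s=r.sense();print(s["time"],s["tool_pos"],s["ft_force"],s["joint_pos"])
E
```

```text
5.3 [ 461.92437123 -168.87607169   35.67395388] [ 0.49677736 -0.64738624 -0.22665252] [-2.60563207e+01 -7.73401870e-01  1.11861836e+02 -1.49837410e-03
  6.89166713e+01 -1.23576032e+02]
```

View pics/s4.png

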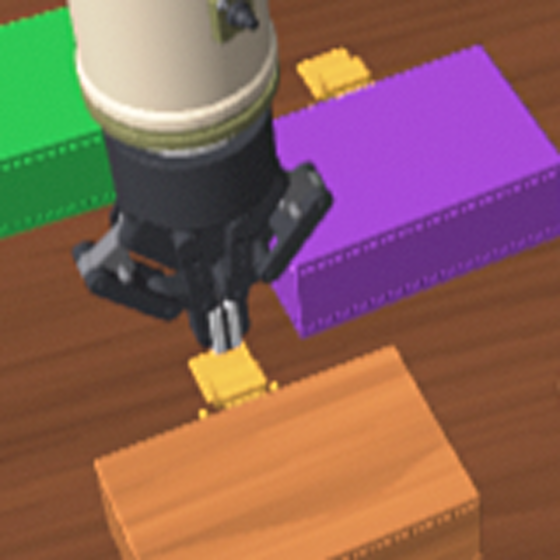

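The tip now overlaps the tab's front edge at crop (227,352), so it is above the tab and physically about 13 mm higher than the TCP. I'll continue down.

>>> {"api": "carry_out", "payload": {
  "commands": [
    {"translation":[0,0,0.0015],"spin":0,"jaw":0},
    {"translation":[0,0,0.0015],"spin":0,"jaw":0},
    {"translation":[0,0,0.0015],"spin":0,"jaw":0},
    {"translation":[0,0,0.0015],"spin":0,"jaw":0},
    {"translation":[0,0,0.001],"spin":0,"jaw":0},
    {"translation":[0,0,0.0],"spin":0,"jaw":0},
    {"translation":[0,0,0.0],"spin":0,"jaw":0},
    {"translation":[0,0,0.0],"spin":0,"jaw":0}
  ]
}}

```text
time: 5.97
tool_pos: [462.0, -168.9, 28.7]
tcp_rot: [-180.0, -0.0, -172.5]
ft_force: [-0.3, 0.5, -0.2]
finger_gap: 0.4
grip_force: 0.0
```

```bash
python3 - <<'E'
from h import *
p=r.snapshot("scene");I=np.array(p["pixels"])[235:305,210:290]
cv2.imwrite("pics/s5.png",cv2.resize(I,None,fx=8,fy=8,interpolation=2))
s=r.sense();t=s["tool_pos"];print(s["time"],t,s["ft_force"])
f=lambda X:((proj(p,X)-[210,235])*8).round()
print(f(t),[ (dz,f(t+[0,0,dz])) for dz in(7,14,21)],[(dx,f(t+[dx,0,0])) for dx in(-7,-14,-21)])
E
```

```text
6.0167 [ 462.00574168 -168.92786799   28.77477222] [-0.6139662  -0.33365538  0.05899537]
[284. 355.] [(7, array([281., 337.])), (14, array([278., 319.])), (21, array([275., 300.]))] [(-7, array([276., 331.])), (-14, array([268., 308.])), (-21, array([260., 284.]))]
```

View pics/s5.png

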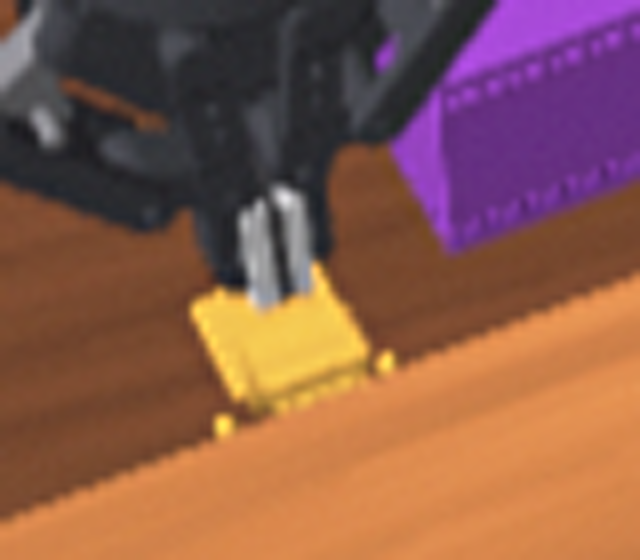

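The grey pads at (282,298) are drawn over the tab's front part, just about touching it, and the catch hides the rest. I'll carry on down slowly.

>>> {"api": "carry_out", "payload": {
  "commands": [
    {"translation":[0,0,0.001],"spin":0,"jaw":0},
    {"translation":[0,0,0.001],"spin":0,"jaw":0},
    {"translation":[0,0,0.001],"spin":0,"jaw":0},
    {"translation":[0,0,0.001],"spin":0,"jaw":0},
    {"translation":[0,0,0.001],"spin":0,"jaw":0},
    {"translation":[0,0,0.0],"spin":0,"jaw":0},
    {"translation":[0,0,0.0],"spin":0,"jaw":0},
    {"translation":[0,0,0.0],"spin":0,"jaw":0}
  ]
}}

```text
time: 6.68
tool_pos: [461.9, -168.9, 23.7]
tcp_rot: [180.0, -0.0, -172.5]
ft_force: [0.1, 0.4, -0.4]
finger_gap: -0.4
grip_force: 0.0
```

```bash
python3 - <<'E'
from h import *
p=r.snapshot("scene");s=r.sense();print(s["tool_pos"],s["ft_force"])
for t in("case_tab","case_lid"):
  for d in r.landmark_of(p,t)[:4]:print(t,d["score"],d["xy"])
I=np.array(p["pixels"])[235:305,210:290]
cv2.imwrite("pics/s6.png",cv2.resize(I,None,fx=8,fy=8,interpolation=2))
a=cv2.imread("pics/s5.png");b=cv2.imread("pics/s6.png");print(cv2.phaseCorrelate(a[100:290,180:340,0].astype(float),b[100:290,180:340,0].astype(float)))
g=cv2.imread("pics/scene1.png")[235:305,210:290].astype(int);n=I.astype(int)
m=(abs(n-g).max(2)>40)
for v in range(28,48):print(v+235,''.join('#' if x else '.' for x in m[v,15:55]))
E
```

```text
[ 461.97843895 -168.88856171   23.73365516] [0.31331156 0.49421343 0.40331291]
case_tab 0.6 [243.5, 273.5]
case_tab 0.57 [156.1, 178.2]
case_tab 0.5 [274.9, 189.1]
case_lid 0.97 [299.2, 230.1]
case_lid 0.81 [274.4, 333.1]
case_lid 0.75 [170.5, 216.5]
((0.06799715534512529, -0.07976166790490424), 0.45068704951286304)
263 ########.##################.............
264 #######...##########.######.............
265 .#####....#################.............
266 ..........#################.............
267 ..........#################.............
268 ...........####.##########..............
269 ...........##############...............
270 ............#############...............
271 ............############................
272 ............############................
273 .............##########.................
274 .................#####..................
275 .................#......................
276 ........................................
277 ........................................
278 ........................................
279 ........................................
280 ........................................
281 ........................................
282 ........................................
```

>>> {"api": "carry_out", "payload": {
  "commands": [
    {"translation":[0,0,0.001],"spin":0,"jaw":0},
    {"translation":[0,0,0.001],"spin":0,"jaw":0},
    {"translation":[0,0,0.001],"spin":0,"jaw":0},
    {"translation":[0,0,0.001],"spin":0,"jaw":0},
    {"translation":[0,0,0.0],"spin":0,"jaw":0},
    {"translation":[0,0,0.0],"spin":0,"jaw":0},
    {"translation":[0,0,0.0],"spin":0,"jaw":0},
    {"translation":[0,0,0.0],"spin":0,"jaw":0}
  ]
}}

```text
time: 7.5
tool_pos: [462.0, -168.9, 19.8]
tcp_rot: [-180.0, 0.0, -172.5]
ft_force: [0.3, -0.2, 0.2]
finger_gap: -0.3
grip_force: 0.0
```

```bash
python3 - <<'E'
from h import *
p=r.snapshot("scene");s=r.sense();print(s["time"],s["tool_pos"],s["ft_force"])
I=np.array(p["pixels"])[235:305,210:290]
cv2.imwrite("pics/s7.png",cv2.resize(I,None,fx=8,fy=8,interpolation=2))
for n in range(1):
  g=cv2.imread("pics/scene1.png")[235:305,210:290].astype(int)
  m=(abs(I.astype(int)-g).max(2)>40)
  for v in range(30,50):print(v+235,''.join('#' if x else '.' for x in m[v,15:55]))
E
```

```text
7.55 [ 462.0070165  -168.89098563   19.7629459 ] [ 0.45308191  0.81495894 -0.2714651 ]
265 ########..#################.............
266 .######...#################.............
267 ..##......#################.............
268 ..........#####.###########.............
269 ...........################.............
270 ............###############.............
271 ...........###############..............
272 ............#############...............
273 ............############................
274 .............#########..................
275 ..............#..###....................
276 .................#......................
277 ........................................
278 ........................................
279 ........................................
280 ........................................
281 ........................................
282 ........................................
283 ........................................
284 ........................................
```

View pics/s7.png

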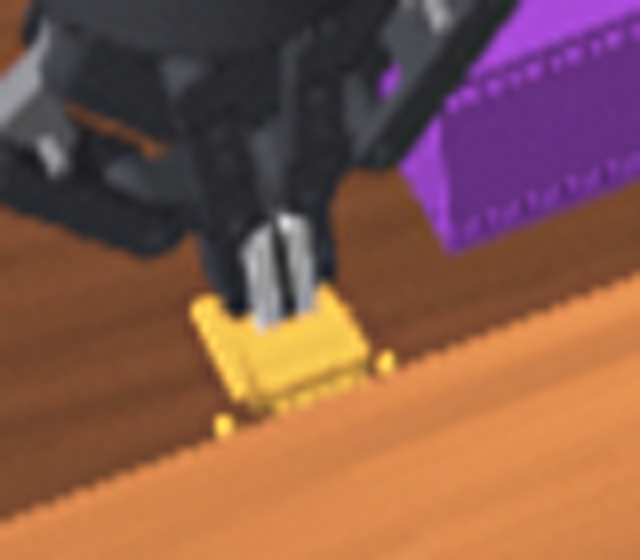

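The fingers are now plainly over the tab: tip at (282,325), in front of the yellow plate and unoccluded. The visible edge is the camera-side edge of the pads, so the tip is really at about z 53 and a few mm remain.

>>> {"api": "carry_out", "payload": {
  "commands": [
    {"translation":[0,0,0.001],"spin":0,"jaw":0},
    {"translation":[0,0,0.001],"spin":0,"jaw":0},
    {"translation":[0,0,0.001],"spin":0,"jaw":0},
    {"translation":[0,0,0.001],"spin":0,"jaw":0},
    {"translation":[0,0,0.001],"spin":0,"jaw":0},
    {"translation":[0,0,0.001],"spin":0,"jaw":0},
    {"translation":[0,0,0.0],"spin":0,"jaw":0},
    {"translation":[0,0,0.0],"spin":0,"jaw":0}
  ]
}}

```text
time: 8.22
tool_pos: [460.9, -169.1, 13.5]
tcp_rot: [180.0, -0.1, -172.5]
ft_force: [-6.5, -1.3, 5.4]
finger_gap: -0.3
grip_force: 3.7
```

```bash
python3 - <<'E'
from h import *
p=r.snapshot("scene");s=r.sense();print(s["time"],s["tool_pos"],s["ft_force"],s["wrist_torque"])
for t in("case_lid",):
  for d in r.landmark_of(p,t)[:4]:print(t,d["score"],d["xy"])
I=np.array(p["pixels"])[200:350,170:350]
cv2.imwrite("pics/s8.png",cv2.resize(I,None,fx=4,fy=4,interpolation=2))
E
```

```text
8.2667 [ 460.87179695 -169.0870359    13.49692303] [-7.8121691  -2.37083424  5.37330943] [-0.20963568  1.17080169  0.04089771]
case_lid 0.94 [303.4, 227.3]
case_lid 0.78 [172.4, 220.9]
case_lid 0.58 [273.0, 329.0]
```

View pics/s8.png

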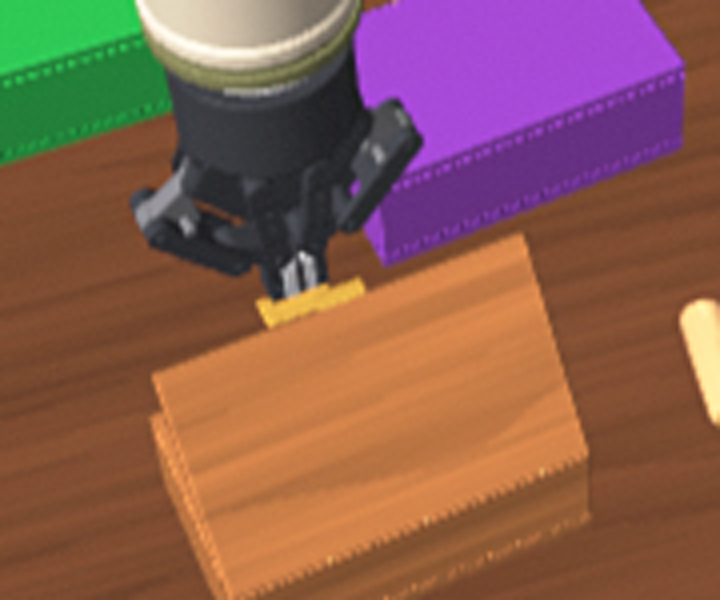

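The lid is released and rising, resting against the gripper. I'll back off to the front and go up.

>>> {"api": "carry_out", "payload": {
  "commands": [
    {"translation":[0.008,0,0],"spin":0,"jaw":0},
    {"translation":[0.01,0,-0.005],"spin":0,"jaw":0},
    {"translation":[0.005,0,-0.025],"spin":0,"jaw":0},
    {"translation":[0,0,-0.035],"spin":0,"jaw":0},
    {"translation":[0,0,-0.035],"spin":0,"jaw":0.085},
    {"translation":[0,0,-0.035],"spin":0.125,"jaw":0.085},
    {"translation":[0,0,-0.035],"spin":0.125,"jaw":0.085},
    {"translation":[0,0,-0.03],"spin":0.125,"jaw":0.085}
  ]
}}

```text
time: 8.98
tool_pos: [439.2, -171.9, 216.1]
tcp_rot: [-180.0, 0.1, 165.7]
ft_force: [1.1, -1.5, 0.4]
finger_gap: 48.1
grip_force: 0.0
```

>>> {"api": "carry_out", "payload": {
  "commands": [
    {"translation":[0,0,0],"spin":0.125,"jaw":0.085},
    {"translation":[0,0,0],"spin":0.125,"jaw":0.085},
    {"translation":[0,0,0],"spin":0.125,"jaw":0.085},
    {"translation":[0,0,0],"spin":0.125,"jaw":0.085},
    {"translation":[0,0,0],"spin":0.125,"jaw":0.085},
    {"translation":[0,0,0],"spin":0.125,"jaw":0.085},
    {"translation":[0,0,0],"spin":0.125,"jaw":0.085},
    {"translation":[0,0,0],"spin":0.125,"jaw":0.085}
  ]
}}

```text
time: 9.65
tool_pos: [438.9, -171.8, 213.3]
tcp_rot: [180.0, -0.0, 108.4]
ft_force: [-0.0, -0.3, 0.7]
finger_gap: 85.1
grip_force: 0.0
```

>>> {"api": "carry_out", "payload": {
  "commands": [
    {"translation":[0,0,0],"spin":0.1,"jaw":0.085},
    {"translation":[0,0,0],"spin":0.1,"jaw":0.085},
    {"translation":[0,0.031,0],"spin":0,"jaw":0.085},
    {"translation":[0,0.031,0],"spin":0,"jaw":0.085},
    {"translation":[0,0.031,0],"spin":0,"jaw":0.085},
    {"translation":[0,0.031,0],"spin":0,"jaw":0.085},
    {"translation":[0,0.031,0],"spin":0,"jaw":0.085},
    {"translation":[0,0,0],"spin":0,"jaw":0.085}
  ]
}}

```text
time: 10.32
tool_pos: [595.8, -150.9, 210.7]
tcp_rot: [-179.9, -0.1, 97.4]
ft_force: [0.1, -0.4, -0.3]
finger_gap: 84.9
grip_force: 0.0
```

```bash
python3 - <<'E'
from h import *
p=r.snapshot("scene");s=r.sense();t=s["tool_pos"];print(s["time"],t,s["tcp_rot"],s["finger_gap"])
print("tcp px",proj(p,t))
for d in r.landmark_of(p,"case_lid")[:4]:print(d["score"],d["xy"])
print("hinge px",proj(p,(594,-154,59.5)),"edge upright",proj(p,(594,-154,155)))
I=np.array(p["pixels"])[130:380,130:430]
cv2.imwrite("pics/s9.png",cv2.resize(I,None,fx=2.4,fy=2.4,interpolation=2))
E
```

```text
10.3667 [ 593.89930244 -151.36407769  211.21217008] [-1.79861595e+02 -1.02167029e-01  9.73742069e+01] 85.27245016486076
tcp px [268.51309151 273.26806919]
0.92 [275.5, 326.4]
0.82 [300.3, 229.6]
0.67 [171.8, 221.3]
hinge px [272.75924132 328.3214723 ] edge upright [269.17149454 295.62138064]
```

View pics/s9.png

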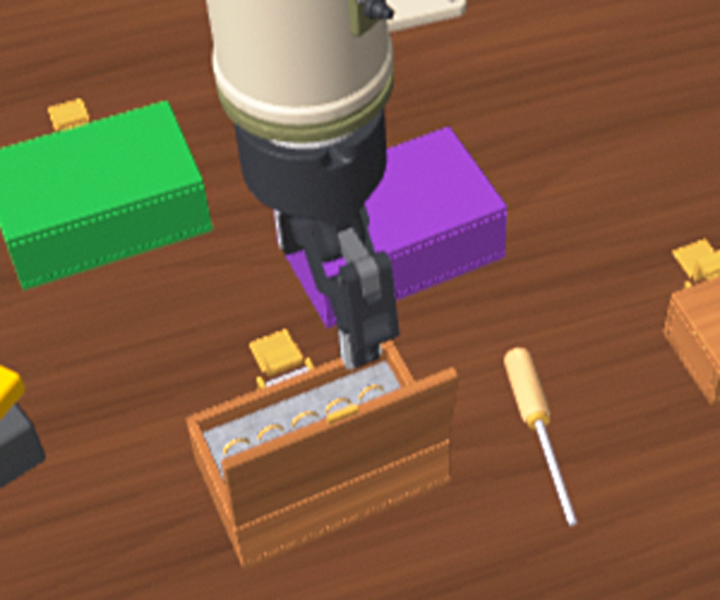

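The lid is up, standing near upright with its tongue at crop (342,412). The fingers straddle it from above and the small case is shut. The press showed the real tips are about 30 mm above the stated TCP. A TCP height of about 108 suits the pinch whether or not that offset holds.

>>> {"api": "carry_out", "payload": {
  "commands": [
    {"translation":[0,0.001,0.017],"spin":0,"jaw":0.085},
    {"translation":[0,0,0.017],"spin":0,"jaw":0.085},
    {"translation":[0,0,0.017],"spin":0,"jaw":0.085},
    {"translation":[0,0,0.017],"spin":0,"jaw":0.085},
    {"translation":[0,0,0.017],"spin":0,"jaw":0.085},
    {"translation":[0,0,0.017],"spin":0,"jaw":0.085},
    {"translation":[0,0,0],"spin":0,"jaw":0.085},
    {"translation":[0,0,0],"spin":0,"jaw":0.085}
  ]
}}

```text
time: 11.08
tool_pos: [592.3, -152.2, 111.3]
tcp_rot: [-179.9, -0.0, 97.2]
ft_force: [0.2, 0.3, 0.1]
finger_gap: 85.0
grip_force: 0.0
```

>>> {"api": "carry_out", "payload": {
  "commands": [
    {"translation":[0,0.002,0.003],"spin":0,"jaw":0.07},
    {"translation":[0,0,0],"spin":0,"jaw":0.055},
    {"translation":[0,0,0],"spin":0,"jaw":0.045},
    {"translation":[0,0,0],"spin":0,"jaw":0.035},
    {"translation":[0,0,0],"spin":0,"jaw":0.026},
    {"translation":[0,0,0],"spin":0,"jaw":0.018},
    {"translation":[0,0,0],"spin":0,"jaw":0.012},
    {"translation":[0,0,0],"spin":0,"jaw":0.008}
  ],
  "squeeze": 20
}}

```text
time: 11.75
tool_pos: [595.9, -151.9, 108.8]
tcp_rot: [-180.0, 0.0, 97.3]
ft_force: [-5.0, -0.6, 1.0]
finger_gap: 7.8
grip_force: 1.7
```

>>> {"api": "carry_out", "payload": {
  "commands": [
    {"translation":[0,0,0],"spin":0,"jaw":0.006},
    {"translation":[0,0,0],"spin":0,"jaw":0.006},
    {"translation":[0,0,0],"spin":0,"jaw":0.006},
    {"translation":[0,0,0],"spin":0,"jaw":0.006},
    {"translation":[0,0,0],"spin":0,"jaw":0.006},
    {"translation":[0,0,0],"spin":0,"jaw":0.006},
    {"translation":[0,0,0],"spin":0,"jaw":0.006},
    {"translation":[0,0,0],"spin":0,"jaw":0.006}
  ]
}}

```text
time: 12.42
tool_pos: [595.9, -151.9, 108.9]
tcp_rot: [180.0, 0.0, 97.3]
ft_force: [-2.4, 0.8, 3.5]
finger_gap: 7.4
grip_force: 21.5
```

>>> {"api": "carry_out", "payload": {
  "commands": [
    {"translation":[0,0,0],"spin":0,"jaw":0.0085},
    {"translation":[0,0,0],"spin":0,"jaw":0.009},
    {"translation":[0,0,0],"spin":0,"jaw":0.0095},
    {"translation":[0,0,0],"spin":0,"jaw":0.01},
    {"translation":[0,0,0],"spin":0,"jaw":0.012},
    {"translation":[0,0,0],"spin":0,"jaw":0.015},
    {"translation":[0,0,0],"spin":0,"jaw":0.02},
    {"translation":[0,0,0],"spin":0,"jaw":0.03}
  ]
}}

```text
time: 13.08
tool_pos: [595.9, -151.9, 108.7]
tcp_rot: [180.0, 0.0, 97.3]
ft_force: [0.1, 0.2, 1.0]
finger_gap: 29.3
grip_force: 0.0
```

```bash
python3 - <<'E'
from h import *
yaw=np.radians(7);c,s=np.cos(yaw),np.sin(yaw)
H=np.array([594.5,-154,59.5])
def edge(a,y): # a: tilt towards front(+), top back corner of lid edge (x +4)
    d=np.array([-np.sin(a)*96+np.cos(a)*4,y,np.cos(a)*96+np.sin(a)*4]);return H+[c*d[0]-s*d[1],s*d[0]+c*d[1],d[2]]
P=[];
for i in range(26):
    p=r.snapshot("scene");P.append((r.sense()["time"],np.array(p["pixels"]).astype(float).mean(2)))
# brightness profile along the sway direction, tracked relative to frame 0
q=p
for y in(-60,60):
    u0=proj(q,edge(0,y)); u=int(round(u0[0])); v=int(round(u0[1]))
    prof=np.array([I[v-18:v+40,u-3:u+4].mean(1) for _,I in P])
    out=[]
    for k in prof:
        sh=[cv2.phaseCorrelate(np.tile(prof[0],(8,1)),np.tile(k,(8,1)))[0][0]];out.append(sh[0])
    print(y,u0.round(1),np.round(out,2).tolist(), "maxdiff",abs(prof-prof[0]).max().round(1))
print(P[0][0],P[-1][0])
print("profile",prof[0].round().tolist())
for a in(-.1,-.05,0,.05,.1):print(a,proj(q,edge(a,60)).round(1))
print([ (round(d["score"],2),d["xy"]) for d in r.regions_of(p,"case_lid")[:3]])
E
```

```text
-60 [233.  312.4] [0.0, -0.01, -0.01, -0.02, -0.02, -0.05, -0.02, -0.04, -0.04, -0.06, -0.03, -0.06, -0.04, -0.04, -0.04, -0.05, -0.03, -0.03, -0.03, -0.01, -0.02, -0.0, -0.01, 0.01, 0.02, 0.02] maxdiff 11.7
60 [306.2 283.5] [0.0, 0.0, -0.01, -0.03, -0.03, -0.04, -0.03, -0.07, -0.03, -0.05, -0.06, -0.05, -0.05, -0.05, -0.05, -0.04, -0.05, -0.01, -0.04, -0.03, -0.01, -0.02, 0.01, 0.01, 0.02, 0.03] maxdiff 13.6
13.1333 14.3833
profile [84.0, 84.0, 85.0, 83.0, 80.0, 79.0, 82.0, 86.0, 88.0, 89.0, 88.0, 86.0, 84.0, 95.0, 116.0, 138.0, 143.0, 136.0, 121.0, 104.0, 96.0, 93.0, 90.0, 87.0, 85.0, 88.0, 91.0, 94.0, 95.0, 95.0, 94.0, 92.0, 91.0, 90.0, 90.0, 88.0, 88.0, 87.0, 86.0, 86.0, 86.0, 85.0, 85.0, 87.0, 90.0, 91.0, 91.0, 92.0, 93.0, 93.0, 93.0, 94.0, 104.0, 106.0, 98.0, 91.0, 89.0, 88.0]
-0.1 [308.8 288.4]
-0.05 [307.5 285.9]
0 [306.2 283.5]
0.05 [304.8 281.1]
0.1 [303.5 278.9]
[(0.98, [309.9, 209.6]), (0.6, [261.5, 315.1]), (0.6, [166.3, 200.6])]
```

```bash
cat > sway.py <<'E'
from h import *
T=[];Y=[]
for i in range(50):
    p=r.snapshot("scene");I=np.array(p["pixels"]).astype(float).mean(2);T.append(r.sense()["time"])
    row=[]
    for u,v in((306,283),(233,312)):
        for du in range(-6,7):
            vv=v-0.395*du; g=np.arange(int(vv)-10,int(vv)+10)
            k=I[g,u+du]; w=np.clip(k-105,0,None); row.append((w*g).sum()/max(w.sum(),1))
    Y.append(np.median(np.array(row)-(Y0 if i else np.array(row))) if i else 0.)
    if i==0:Y0=np.array(row)
T=np.array(T);Y=np.array(Y);w=2*np.pi/2.3
A=np.c_[np.ones_like(T),np.cos(w*T),np.sin(w*T)];c,res,_,_=np.linalg.lstsq(A,Y,rcond=None)
print(T[0],T[-1],"mean",c[0],"amp px",np.hypot(c[1],c[2]),"amp rad",np.hypot(c[1],c[2])/48,"rms",np.std(Y-A@c));print(Y[::4].round(2))
E
python3 sway.py; python3 -c "
from h import *;s=r.sense();print(s['tool_pos'],s['ft_force'])"
```

```text
14.4833 16.9333 mean -0.13804399645412752 amp px 0.34480651466143686 amp rad 0.007183469055446601 rms 0.03913698220707649
[ 0.    0.15  0.21  0.19  0.1  -0.05 -0.21 -0.37 -0.47 -0.47 -0.37 -0.24
 -0.08]
[ 595.86505396 -151.89781271  108.69304898] [ 0.71735701 -0.35074554 -0.42624917]
```

Residual sway is 0.007 rad. I'll pinch again and measure the pinch offset from the rest position.

>>> {"api": "carry_out", "payload": {
  "commands": [
    {"translation":[0,0,0],"spin":0,"jaw":0.02},
    {"translation":[0,0,0],"spin":0,"jaw":0.014},
    {"translation":[0,0,0],"spin":0,"jaw":0.01},
    {"translation":[0,0,0],"spin":0,"jaw":0.008},
    {"translation":[0,0,0],"spin":0,"jaw":0.007},
    {"translation":[0,0,0],"spin":0,"jaw":0.007},
    {"translation":[0,0,0],"spin":0,"jaw":0.007},
    {"translation":[0,0,0],"spin":0,"jaw":0.007}
  ]
}}

```text
time: 17.6
tool_pos: [595.8, -151.9, 108.7]
tcp_rot: [-180.0, -0.0, 97.3]
ft_force: [-0.1, 0.3, 0.8]
finger_gap: 7.4
grip_force: 19.7
```

```bash
python3 - <<'E'
s=open('sway.py').read()
s=s.replace("T=[];Y=[]","import sys,os\nN=int(sys.argv[1]);T=[];Y=[]").replace("range(50)","range(N)")
s=s.replace("    Y.append(np.median(np.array(row)-(Y0 if i else np.array(row))) if i else 0.)\n    if i==0:Y0=np.array(row)","    if i==0:\n        if len(sys.argv)>2: np.save('y0.npy',row)\n        Y0=np.load('y0.npy')\n    Y.append(np.median(np.array(row)-Y0))")
s=s.replace("T=np.array(T)","print(np.round(Y,2)[:4])\nif N<10: sys.exit()\nT=np.array(T)")
open('sway.py','w').write(s)
E
python3 sway.py 4 save
```

```text
[0.   0.01 0.01 0.02]
```

>>> {"api": "carry_out", "payload": {
  "commands": [
    {"translation":[0,0,0],"spin":0,"jaw":0.008},
    {"translation":[0,0,0],"spin":0,"jaw":0.0083},
    {"translation":[0,0,0],"spin":0,"jaw":0.0086},
    {"translation":[0,0,0],"spin":0,"jaw":0.009},
    {"translation":[0,0,0],"spin":0,"jaw":0.0095},
    {"translation":[0,0,0],"spin":0,"jaw":0.011},
    {"translation":[0,0,0],"spin":0,"jaw":0.014},
    {"translation":[0,0,0],"spin":0,"jaw":0.02}
  ]
}}

```text
time: 18.47
tool_pos: [595.9, -151.9, 108.7]
tcp_rot: [-180.0, 0.0, 97.3]
ft_force: [-0.8, -0.9, 0.1]
finger_gap: 19.7
grip_force: 0.0
```

```bash
python3 sway.py 36
```

```text
[-0.2  -0.25 -0.3  -0.33]
18.5167 20.2667 mean -0.280180651983284 amp px 0.38067918503404313 amp rad 0.007930816354875898 rms 0.0422794934453082
[-0.2  -0.35 -0.51 -0.69 -0.64 -0.49 -0.28 -0.12  0.03]
```

>>> {"api": "carry_out", "payload": {
  "commands": [
    {"translation":[0,-0.0007,0],"spin":0,"jaw":0.016},
    {"translation":[0,0,0],"spin":0,"jaw":0.012},
    {"translation":[0,0,0],"spin":0,"jaw":0.01},
    {"translation":[0,0,0],"spin":0,"jaw":0.009},
    {"translation":[0,0,0],"spin":0,"jaw":0.008},
    {"translation":[0,0,0],"spin":0,"jaw":0.007},
    {"translation":[0,0,0],"spin":0,"jaw":0.007},
    {"translation":[0,0,0],"spin":0,"jaw":0.007}
  ]
}}

```text
time: 20.93
tool_pos: [595.2, -152.0, 108.8]
tcp_rot: [180.0, 0.0, 97.3]
ft_force: [0.5, 0.1, 0.6]
finger_gap: 7.5
grip_force: 19.7
```

```bash
python3 sway.py 3
```

```text
[-0.19 -0.19 -0.19]
```

>>> {"api": "carry_out", "payload": {
  "commands": [
    {"translation":[0,0,0],"spin":0,"jaw":0.008},
    {"translation":[0,0,0],"spin":0,"jaw":0.0083},
    {"translation":[0,0,0],"spin":0,"jaw":0.0086},
    {"translation":[0,0,0],"spin":0,"jaw":0.009},
    {"translation":[0,0,0],"spin":0,"jaw":0.0095},
    {"translation":[0,0,0],"spin":0,"jaw":0.011},
    {"translation":[0,0,0],"spin":0,"jaw":0.014},
    {"translation":[0,0,0],"spin":0,"jaw":0.02}
  ]
}}

```text
time: 21.75
tool_pos: [595.2, -152.0, 108.7]
tcp_rot: [-180.0, 0.0, 97.3]
ft_force: [-0.8, 0.1, -0.2]
finger_gap: 20.3
grip_force: 0.0
```

```bash
python3 sway.py 30
```

```text
[-0.18 -0.17 -0.17 -0.17]
21.8 23.25 mean -0.2253469908721203 amp px 0.05516563718970519 amp rad 0.0011492841081188583 rms 0.008347974858610302
[-0.18 -0.19 -0.21 -0.24 -0.25 -0.28 -0.27 -0.26]
```

Sway is now 0.001 rad. Opening and rising clear.

>>> {"api": "carry_out", "payload": {
  "commands": [
    {"translation":[0,0,0],"spin":0,"jaw":0.03},
    {"translation":[0,0,0],"spin":0,"jaw":0.045},
    {"translation":[0,0,0],"spin":0,"jaw":0.06},
    {"translation":[0,0,-0.01],"spin":0,"jaw":0.06},
    {"translation":[0,0,-0.025],"spin":0,"jaw":0.06},
    {"translation":[0,0,-0.035],"spin":0,"jaw":0.06},
    {"translation":[0,0,-0.035],"spin":0,"jaw":0.06},
    {"translation":[0,0,-0.015],"spin":0,"jaw":0.06}
  ]
}}

```text
time: 23.92
tool_pos: [597.1, -152.6, 235.6]
tcp_rot: [179.6, 0.2, 97.3]
ft_force: [1.6, 0.2, 1.2]
finger_gap: 60.2
grip_force: 0.0
```

```bash
python3 sway.py 30; python3 - <<'E'
from h import *
s=r.sense();print(s["time"],s["tool_pos"],s["ft_force"])
p=r.snapshot("scene");I=np.array(p["pixels"]).astype(int)
g=cv2.imread("pics/scene1.png").astype(int)
print("small case change",(abs(I-g).max(2)>40)[225:300,400:480].sum())
E
```

```text
[-0.11 -0.09 -0.1  -0.12]
23.9667 25.4167 mean -0.16600436891753353 amp px 0.04949994392373829 amp rad 0.0010312488317445478 rms 0.01301536714907057
[-0.11 -0.12 -0.14 -0.13 -0.18 -0.18 -0.2  -0.23]
25.4167 [ 595.16786204 -151.96311067  228.67354053] [-0.03523273  0.78368796 -0.72526834]
small case change 0
```

The lid stands upright and still, the gripper is clear, and the small case is unchanged.

```bash
python3 -c "
from bench import r;print(r.hand_in())"
```

```text
the job is handed in; nothing more can be done
None
```

The larger wooden case is open and its lid stands upright, with residual sway of about 0.001 rad; the smaller case stayed shut, and I handed the job in at about 25.5 s (no verdict was returned).

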